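# Load the bench drying pot

### The job

Open the drying pot by turning its bayonet lid anticlockwise until the lugs reach the slots, lift the lid off and lay it right way up on the round heatproof mat. Then move every metal bar from the blue pocket tray into the pot, and only then close the pot with the heavy cover plate: first rest one of the two plate edges parallel to its tab on the ledge at the pot's fence with the opposite edge still well up, hold it so for a moment, and pivot it down until the plate lies flat on the collar, square to the fence and close to it. Leave the other things on the bench where they are.

Things in the scene. Friction and masses are not known exactly. Their poses are not given: they have to be found in the camera images.
- pot_seat (a point): the drying pot: a fixed grey square steel housing, 170 x 170 mm, deck 93 mm high, with a round steel bayonet collar (148 mm across, 15 mm high, top 108 mm above the bench) around a throat 100 mm wide. This point is the centre of the collar's top; z up, x away from the fence, which stands on the side of the robot
- pot_ledge (a point): the middle of the ledge on the pot where the cover's edge is rested, at the foot of the fence's inner face: 85 mm from pot_seat along its -x, level with the collar's top; same axes. The ledge is 13 mm wide and 150 mm long (along y). The upright steel fence is 170 mm long, 6 mm thick, its top 22 mm above the ledge
- pot_slot (a point): one of the two slots in the collar's inner rim through which the lid's lugs can rise, 64 mm from pot_seat along its +y, level with the collar's top; the other lies opposite, at -y. Each is about 31 mm wide; elsewhere the rim holds the lugs down
- pot_floor (a point): the centre of the pot's inner floor, 6 mm above the bench and 102 mm below pot_seat, same axes; the hollow inside is 158 x 158 mm and 79 mm high under the deck. A fixed steel cone (120 mm across at its foot, 28 mm high) in its middle makes bars let go above it tip and slide outwards, so they lie or lean anyhow
- lid_bar (a point): the lid's grip bar: upright, 80 mm long (along its x), 14 mm thick (along y), 30 mm tall, black, across the top of a grey plastic disc 110 mm wide and 14 mm thick; the lid weighs 250 g. This point is on the axis, 30 mm above the lid's underside, 16 mm above the disc's top and 14 mm below the bar's top; z up. The lid turns freely, with 3 mm of play
- lid_lug (a point): one of the lid's two steel lugs (16 mm wide, 6 mm thick), at its own +x, 58 mm from the axis, the other opposite; they lie under the bar's ends and reach 66 mm out. At first they are caught under the collar's rim, some 35 to 70 degrees from the slots: turn anticlockwise seen from above until the lid's x lies along the pot's y (a stop comes 5 degrees farther), then lift
- cover_tab (a point): the heavy cover plate: a flat aluminium plate 160 x 160 x 10 mm, 650 g, at first lying flat on the bench, with an upright steel tab in its middle, 12 mm thick (along its x), 60 mm wide (along y), 36 mm tall. This point is the tab's middle, 30 mm above the plate's underside (20 mm above its top face, 16 mm below the tab's top); z up, same both ways round
- cover_edge_a (a point): the middle of the lower edge of the cover plate at its own -x, 80 mm from its middle, parallel to the tab. Either this edge or cover_edge_b may go to the fence
- cover_edge_b (a point): the middle of the lower edge of the cover plate at its own +x, 80 mm from its middle
- mat: a fixed round off-white heatproof mat, 156 mm across and 6 mm thick, on the bench; origin at the centre of its underside
- tray: a fixed blue pocket tray, 130 mm (x) by 200 mm (y), 32 mm high, origin at the centre of its underside; six square pockets 24 mm wide and 26 mm deep at x = -32.5 and 32.5, y = -65, 0 and 65 mm; some may be empty
- bar0_mid (a point): a loose aluminium bar, 20 x 20 mm square and 65 mm long, 70 g (one of up to six alike; absent ones are not in the scene). This point is its centre; its own z runs along its length, its x and y square to its flat sides. At first it stands upright in a square pocket of the tray, 39 mm of it above the tray's top
- bar1_mid (a point): a loose aluminium bar, 20 x 20 mm square and 65 mm long, 70 g (one of up to six alike; absent ones are not in the scene). This point is its centre; its own z runs along its length, its x and y square to its flat sides. At first it stands upright in a square pocket of the tray, 39 mm of it above the tray's top
- bar2_mid (a point): a loose aluminium bar, 20 x 20 mm square and 65 mm long, 70 g (one of up to six alike; absent ones are not in the scene). This point is its centre; its own z runs along its length, its x and y square to its flat sides. At first it stands upright in a square pocket of the tray, 39 mm of it above the tray's top
- bar3_mid (a point): a loose aluminium bar, 20 x 20 mm square and 65 mm long, 70 g (one of up to six alike; absent ones are not in the scene). This point is its centre; its own z runs along its length, its x and y square to its flat sides. At first it stands upright in a square pocket of the tray, 39 mm of it above the tray's top
- bar4_mid (a point): a loose aluminium bar, 20 x 20 mm square and 65 mm long, 70 g (one of up to six alike; absent ones are not in the scene). This point is its centre; its own z runs along its length, its x and y square to its flat sides. At first it stands upright in a square pocket of the tray, 39 mm of it above the tray's top
- bar5_mid (a point): a loose aluminium bar, 20 x 20 mm square and 65 mm long, 70 g (one of up to six alike; absent ones are not in the scene). This point is its centre; its own z runs along its length, its x and y square to its flat sides. At first it stands upright in a square pocket of the tray, 39 mm of it above the tray's top
- splint_jar: bystander: glass jar of wooden splints, 72 mm across, splints to 150 mm high; origin at its foot
- dish: bystander: white porcelain dish, 72 mm across, 35 mm high; origin at its foot
- wash_bottle: bystander: white plastic bottle, 60 mm across, 150 mm high; origin at its foot
- bung: bystander: dark rubber bung, 38 mm across, 30 mm high; origin at its foot
- spatula: bystander: spatula 170 mm long, lying flat
- burner: bystander: gas burner, blue foot 84 mm across, steel tube to 137 mm high; origin at its foot

How it is judged:
By the outcome, as a careful person would: the job done as asked, in the order asked, and still so for the second after the job is handed in, with the robot touching nothing.
Of bar0, bar1, bar2, bar3, bar4, bar5 only 4 to 6 are there at a start; the rules pass over those that are not, and their reading is None.
At some moment in a run one of cover may be knocked a few centimetres aside while the robot is not near it.
Once in a run the grip may slacken for a moment while it holds something.
It also fails if it takes over 208 s, if anything falls off the work surface, if the arm or the gripper's body presses on something with over 40 N, if the wrist force passes 120 N, or if a joint passes its speed limit or range.

### The arm

A 6-joint arm with a two-finger parallel gripper is mounted at the origin on the work surface. World frame = base frame: x ahead of the robot, y to its left, z up, the work surface at z = 0. Lengths are in m, angles in rad, forces in N, time in s.
With the tool pointing down it reaches from about 0.425 to 1.125 m from the base axis. Payload 14.9 kg.
Tool frame: the origin (TCP) lies at the very end of the fingers, on their centre line; the grasp point (between the pads) lies 19 mm behind it (grip_point_offset is the distance from the TCP to the grasp point, in m); x points along the fingers, y is the direction in which the jaws open and shut, and the axes are right-handed (so a half turn about x gives the same grasp; the last joint's range is limited). The gripper opens to 91 mm and grips with 3 to 60 N. Pads are 32 mm wide; open, the fingers measure 118 mm over their backs; the gripper's body (76 mm by 178 mm) begins 60 mm behind the grasp point.
Start: joints at [1.209, 0.379, 1.734, -0, 1.028, -0.033], TCP at [0.226, 0.663, 0.214] pointing down, gripper open.
Joint ranges: [-2.77, 2.77], [-0.74, 2.19], [0, 2.66], [-1.06, 4.2], [0.31, 2.87], [-3.08, 3.08]. Speed limits (rad/s): [1.89, 1.89, 2.39, 3.14, 3.14, 3.14].

### API

Orientations are given as a rotation vector (axis times angle).
In Python, from bench import movep, move_l, move_joints, open_jaws, clamp, wait, inverse_kinematics, sense, capture, calibration, MotionError, close_job, grip_point_offset gives the robot as it stands. Calls block until the motion is done:
- movep(position, orientation): joint-space move of the TCP to a pose.
- move_l(position, ori=None, velocity=0.15, contact_N=None): straight line of the TCP; ori=None keeps the orientation; velocity is the mean speed in m/s. With contact_N (N) it stops when the force on the tool has changed by that much, and returns True; else False.
- move_joints(angles): joint-space move.
- open_jaws() and clamp(): open the fingers fully, or close them until they stop; the grip force is fixed at half the most.
- wait(seconds).
- inverse_kinematics(position, orientation): joint angles nearest the present ones, or None.
- sense(): the state.
- capture(name): name is "side" or "top" or "wrist"; returns (picture, depth): 420x560x3 uint8, blue, green, red; 420x560 float32, m along the optical axis (not along the pixel's ray), 0 where there is no reading.
- calibration(name): a dict with "mtx" (3x3 intrinsics, pixels), "dist_coeffs" ([k1, k2, p1, p2, k3] as OpenCV has them; the pictures are not rectified), "xyz" and "attitude" of the camera in the world; the wrist camera has in their place "mount" (4x4, takes a point from camera to tool coordinates, whose origin is the TCP and whose axes are the tool frame's). Camera axes: x right, y up, looking along -z (the intrinsics and any distortion apply to the point x, -y, -z); pixel columns grow to the right and rows downward; lengths in m; the calibration is good to about 2 mm. A picture is of the moment at which its call begins: read the wrist's pose just before it. calibration takes no time and is no camera call.
A pose or a line that the arm cannot do raises MotionError and nothing moves.
- close_job(): hands the job in, once; it reports no verdict.
The state is a dict: "clock": time; "joints": joint angles; "dq": joint speeds; "tau": joint torques, N m; "tool_pos": TCP position; "tool_rot": TCP orientation; "contact_force": force on the tool from outside, world axes, zero at the start; "wrist_torque": the same for the moment, N m; "finger_gap": finger opening in m.
Only numpy, scipy, OpenCV 4.12 (cv2) and the standard library are available. Lean on these libraries where they do the work, as an engineer would, in place of code of your own. Each camera call takes 0.05 s, during which the arm holds its last target. There are 200 camera calls.

## Working session

There is one attempt and no reset: what is moved stays moved. The work goes in short steps, each a Python script; the robot and the scene stay as the last script left them, time stands still between calls to the robot, and variables do not carry over. Pictures are saved under pics/ and viewed, about 12 in all and at most 16, crops included, and the job is handed in when it is done.

```bash
mkdir -p pics; ls; python3 - <<'E'
from bench import *
import cv2,numpy as np
for n in ("top","side"):
    p,d=capture(n); cv2.imwrite(f"pics/{n}0.png",p); np.save(f"pics/{n}0.npy",d); print(n,calibration(n))
print(calibration("wrist")); print(sense(), grip_point_offset)
E
```

```text
pics
top {'mtx': array([[414.27389381,   0.        , 281.72025597],
       [  0.        , 414.27389381, 214.66700799],
       [  0.        ,   0.        ,   1.        ]]), 'dist_coeffs': array([0.00963416, 0.        , 0.        , 0.        , 0.        ]), 'xyz': array([ 0.34223231, -0.00218311,  1.12412895]), 'attitude': array([ 0.18212243, -0.17337458, -1.50775227])}
side {'mtx': array([[422.07002412,   0.        , 279.6743444 ],
       [  0.        , 422.07002412, 208.28888762],
       [  0.        ,   0.        ,   1.        ]]), 'dist_coeffs': array([0.02140927, 0.        , 0.        , 0.        , 0.        ]), 'xyz': array([-1.05428486e-04, -6.34165376e-01,  8.99789721e-01]), 'attitude': array([ 0.80028665, -0.29315055, -0.71591488])}
{'mtx': array([[366.40342821,   0.        , 277.11348222],
       [  0.        , 366.40342821, 200.37542859],
       [  0.        ,   0.        ,   1.        ]]), 'dist_coeffs': array([-0.02902026,  0.        ,  0.        ,  0.        ,  0.        ]), 'mount': array([[ 1.01422418e-03,  2.88082431e-01, -9.57605077e-01,
        -1.70872298e-01],
    
[... 229 characters left out ...]
     1.00000000e+00]])}
{'clock': 0.1, 'joints': array([ 1.20874112e+00,  3.79371955e-01,  1.73475136e+00, -5.43542071e-05,
        1.02846983e+00, -3.33188576e-02]), 'dq': array([-8.72446807e-04, -1.42364055e-03, -1.66685627e-03,  1.32902944e-03,
        3.49292452e-05, -1.74341084e-04]), 'tau': array([-6.61400809e-04, -7.65041256e+01, -4.35291481e+01,  6.51265914e-02,
        3.97971889e-02, -5.84743339e-05]), 'tool_pos': array([0.22589231, 0.66216095, 0.21332841]), 'tool_rot': array([ 0.25718149,  1.55551105, -0.25874259]), 'contact_force': array([-0.15590673,  0.37629775,  0.66387513]), 'wrist_torque': array([0.00937238, 0.04073602, 0.03960589]), 'finger_gap': 0.09140483611125966} 0.0188
```

View pics/top0.png

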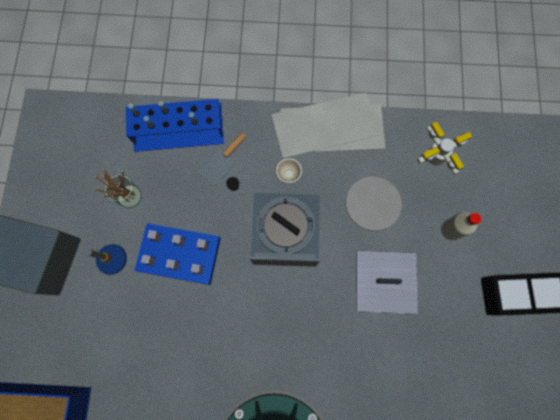

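View pics/side0.png

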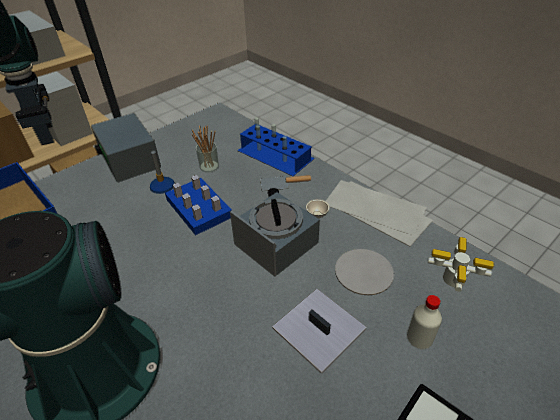

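The top view shows the pot and lid at about (285,225), the mat at (374,203), the cover at (387,282), and a tray with six bars around (177,252). The burner is at (110,260), the jar at (128,195), the dish at (289,171) and the bottle at (467,224).

```bash
cat > h.py <<'E'
import numpy as np, cv2
from scipy.spatial.transform import Rotation as Rn
from bench import *
G=grip_point_offset
def down(a,tilt=0):
    """tool down, jaw (y) axis at world yaw a; tilt: turn about tool z (radians)"""
    y=np.array([np.cos(a),np.sin(a),0]); x=np.array([0,0,-1.])
    R=Rn.from_matrix(np.c_[x,y,np.cross(x,y)])
    return (R*Rn.from_rotvec([0,0,tilt])).as_rotvec()
def campose(n,s=None):
    c=calibration(n)
    if n!="wrist": return c,Rn.from_rotvec(c["attitude"]).as_matrix(),np.array(c["xyz"])
    R=Rn.from_rotvec(s["tool_rot"]).as_matrix(); M=c["mount"]
    return c,R@M[:3,:3],R@M[:3,3]+s["tool_pos"]
def topix(P,n,s=None):
    c,R,t=campose(n,s); q=(np.atleast_2d(P)-t)@R*[1,-1,-1]
    return cv2.projectPoints(q.reshape(-1,1,3),np.zeros(3),np.zeros(3),c["mtx"],c["dist_coeffs"])[0][:,0]
def px(uv,z,n,s=None):
    """world points of pixels on the plane height z"""
    c,R,t=campose(n,s)
    u=cv2.undistortPoints(np.array(uv,float).reshape(-1,1,2),c["mtx"],c["dist_coeffs"])[:,0]
    d=np.c_[u[:,0],-u[:,1],-np.ones(len(u))]@R.T
    return t+d*((z-t[2])/d[:,2])[:,None]
def cloud(d,n,s=None):
    """per-pixel world points from depth"""
    c,R,t=campose(n,s); h,w=d.shape; g=np.stack(np.meshgrid(np.arange(w),np.arange(h)),-1).astype(float)
    u=cv2.undistortPoints(g.reshape(-1,1,2),c["mtx"],c["dist_coeffs"])[:,0].reshape(h,w,2)
    return np.stack([u[...,0]*d,-u[...,1]*d,-d],-1)@R.T+t
def look(name):
    s=sense(); p,d=capture("wrist"); cv2.imwrite(f"pics/{name}.png",p); np.savez(f"pics/{name}.npz",d=d,tool_pos=s["tool_pos"],tool_rot=s["tool_rot"]); return s,p,d
def load(name):
    z=np.load(f"pics/{name}.npz"); return {k:z[k] for k in("tool_pos","tool_rot")},z["d"]
def st(m=""):
    s=sense(); print(m,"t%.1f"%s["clock"],"p",s["tool_pos"].round(4),"F",s["contact_force"].round(1),"gap %.4f"%s["finger_gap"]); return s
E
python3 - <<'E'
from h import *
C=cloud(np.load("pics/top0.npy"),"top")
for k,(u,v) in dict(lidbar=(285,223),coll=(262,223),mat=(374,203),cover=(370,300),tab=(388,281),b=(151,233),b5=(195,268),burn=(110,260),jar=(128,195),spl=(112,185),dish=(289,171),bung=(233,184),bench=(300,330)).items():
    print(k,C[v,u].round(3))
print("bars",px([(151,233),(177,239),(202,243),(145,259),(170,264),(196,268)],.071,"top").round(3).tolist())
print("mat",px([(374,203)],.006,"top").round(3),"cover",px([(388,282)],.04,"top").round(3))
E
```

```text
lidbar [0.55  0.001 0.139]
coll [0.557 0.059 0.094]
mat [ 0.65  -0.244  0.003]
cover [ 0.383 -0.233  0.011]
tab [ 0.433 -0.273  0.043]
b [0.519 0.345 0.07 ]
b5 [0.436 0.223 0.069]
burn [0.448 0.458 0.028]
jar [0.615 0.414 0.08 ]
spl [0.633 0.451 0.101]
dish [ 0.73  -0.002  0.007]
bung [0.675 0.15  0.03 ]
bench [ 0.296 -0.054 -0.001]
bars [[0.519, 0.345, 0.071], [0.507, 0.276, 0.071], [0.5, 0.211, 0.071], [0.451, 0.351, 0.071], [0.442, 0.286, 0.071], [0.436, 0.22, 0.071]]
mat [[ 0.649 -0.244  0.006]] cover [[ 0.43  -0.273  0.04 ]]
```

```bash
python3 - <<'E'
from h import *
for a in (np.pi/2,-np.pi/2):
    q=inverse_kinematics([0.54,0,0.26],down(a)); print(a,q)
movep([0.53,0,0.28],down(np.pi/2)); st("pot")
look("pot")
movep([0.475,0.29,0.28],down(np.pi/2-.15)); st("tray"); look("tray")
a=cv2.imread("pics/pot.png"); cv2.imwrite("pics/pot_c.png",a)
E
```

```text
1.5707963267948966 [-4.31615480e-02  6.88598637e-02  2.02758567e+00 -4.44089210e-16
  1.04514712e+00 -1.61395787e+00]
-1.5707963267948966 [-4.31615480e-02  6.88598637e-02  2.02758567e+00 -4.44089210e-16
  1.04514712e+00  1.52763478e+00]
pot t2.7 p [5.301e-01 5.000e-04 2.800e-01] F [-0.3  0.2  0.4] gap 0.0912
tray t3.9 p [0.4753 0.2894 0.28  ] F [-0.  -0.9  0. ] gap 0.0914
```

View pics/pot.png

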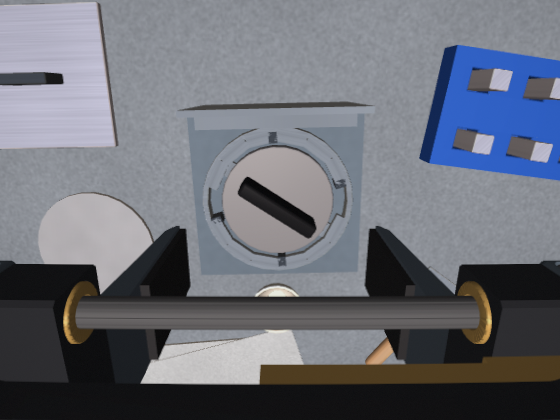

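View pics/tray.png

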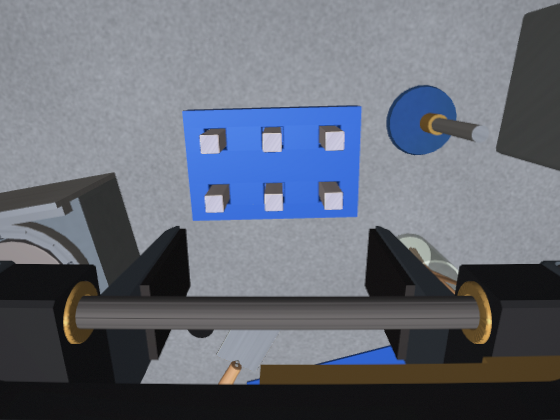

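```bash
python3 - <<'E'
from h import *
p=cv2.imread("pics/pot.png"); cv2.imwrite("pics/pot_c.png",cv2.resize(p[95:285,175:380],None,fx=3.6,fy=3.1,interpolation=cv2.INTER_CUBIC)[:600,:800])
s,d=load("pot"); C=cloud(d,"wrist",s)
for u,v in [(278,205),(255,230),(215,170),(230,120),(330,120)]: print((u,v),C[v,u].round(4))
# lid bar top
m=(C[...,2]>.133)&(C[...,2]<.146)&(abs(C[...,0]-.55)<.06)&(abs(C[...,1])<.06)
def rect(m,C):
    r=cv2.minAreaRect(C[m][:,:2].astype(np.float32)*1000); return np.round(cv2.boxPoints(r)/1000,4).tolist(),np.round(r[0],1),np.round(r[1],1),r[2],np.median(C[m][:,2])
print("bar",m.sum(),rect(m,C))
m=(C[...,2]>.1)&(C[...,2]<.114)&(np.hypot(C[...,0]-.55,C[...,1])<.085)
print("collar+disc",rect(m,C))
m=(C[...,2]>.122)&(C[...,2]<.137)&(C[...,0]<.48)&(abs(C[...,1])<.12); print("fence top",m.sum(),rect(m,C))
m=(C[...,2]>.085)&(C[...,2]<.1)&(C[...,0]>.45)&(abs(C[...,1])<.12)&(C[...,0]<.67);print("deck",m.sum(),rect(m,C))
m=(C[...,2]>.003)&(C[...,2]<.012)&(np.hypot(C[...,0]-.649,C[...,1]+.244)<.095); print("mat",m.sum(),rect(m,C))
s,d=load("tray"); C=cloud(d,"wrist",s); 
m=((C[...,2]>.064)&(C[...,2]<.077)&(np.hypot(C[...,0]-.475,C[...,1]-.28)<.13)).astype(np.uint8)
n,l,_,_=cv2.connectedComponentsWithStats(m)
for i in range(1,n):
    if (l==i).sum()>60: print("b",(l==i).sum(),rect(l==i,C)[1:])
m=(C[...,2]>.025)&(C[...,2]<.038)&(np.hypot(C[...,0]-.475,C[...,1]-.28)<.13);print("tray",rect(m,C))
E
```

```text
(278, 205) [0.5484 0.     0.1361]
(255, 230) [ 0.584  -0.0231  0.1066]
(215, 170) [ 0.5218 -0.0598  0.1098]
(230, 120) [ 0.4754 -0.044   0.108 ]
(330, 120) [0.4754 0.0478 0.108 ]
bar 1297 ([[0.5264999866485596, -0.02979999966919422], [0.5385000109672546, -0.037700001150369644], [0.5823000073432922, 0.029500000178813934], [0.5702000260353088, 0.037300001829862595]], array([ 5.544e+02, -2.000e-01]), array([80.1, 14.4]), 56.90580749511719, np.float64(0.13672032702790216))
collar+disc ([[0.4699000120162964, 0.07169999927282333], [0.47200000286102295, -0.07519999891519547], [0.6284000277519226, -0.07289999723434448], [0.6262999773025513, 0.07400000095367432]], array([549.2,  -0.6]), array([156.4, 146.9]), 0.8404219746589661, np.float64(0.10741403902775537))
fence top 1516 ([[0.46140000224113464, 0.08219999819993973], [0.4652000069618225, -0.08789999783039093], [0.4715000092983246, -0.0877000018954277], [0.4677000045776367, 0.08240000158548355]], array([466.5,  -2.7]), array([  6.2, 170.1]), 1.2758100032806396, np.float64(0.13006308810011397))
deck 8980 ([[0.46129998564720154, 0.0820000022
[... 717 characters left out ...]
7433148957))
b 375 (array([444.9, 287.3]), array([18.8, 19.4]), 81.53089904785156, np.float64(0.07093498372858875))
b 358 (array([517.6, 343.3]), array([19.4, 20.2]), 81.42998504638672, np.float64(0.07069318310109055))
b 356 (array([501.7, 214.7]), array([20.2, 20.3]), 82.8066177368164, np.float64(0.07078945896795899))
b 340 (array([509.4, 279.5]), array([19.7, 19.5]), 81.22315216064453, np.float64(0.07090736178596435))
tray ([[0.4002000093460083, 0.1915999948978424], [0.5299999713897705, 0.17520000040531158], [0.5551000237464905, 0.37380000948905945], [0.4253000020980835, 0.3901999890804291]], array([477.7, 282.7]), array([200.1, 130.8]), 82.80171966552734, np.float64(0.032006237030191176))
```

View pics/pot_c.png

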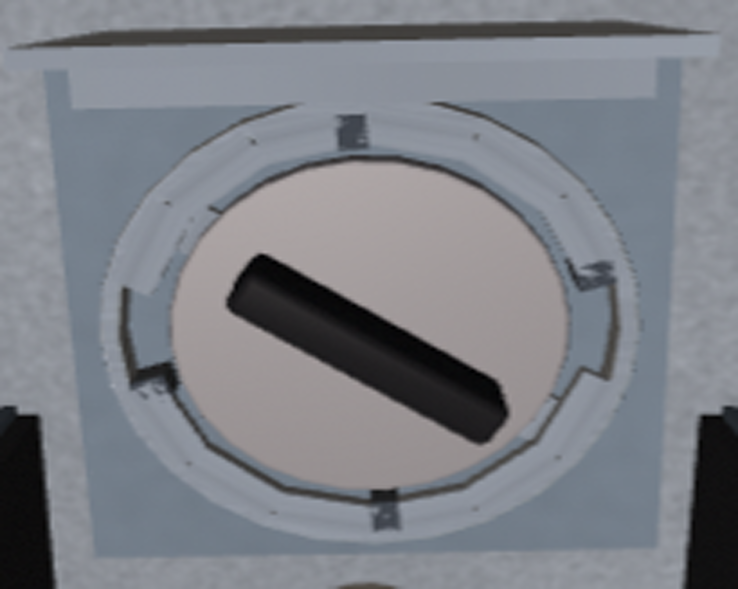

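The wrist crop shows both slots, at the left and right along the pot's y. The lid bar lies about 34° clockwise of them. The fits from depth agree: pot centre about (0.5545, -0.001), yaw 1.27°. Next I'll turn the lid.

```bash
python3 - <<'E'
from h import *
from scipy.optimize import least_squares
s,d=load("pot"); C=cloud(d,"wrist",s)
m=(C[...,2]>.003)&(C[...,2]<.012)&(np.hypot(C[...,0]-.649,C[...,1]+.244)<.095)
cs,_=cv2.findContours(m.astype(np.uint8),cv2.RETR_EXTERNAL,cv2.CHAIN_APPROX_NONE); c=max(cs,key=len)[:,0]; P=C[c[:,1],c[:,0]][:,:2]
f=least_squares(lambda q:np.hypot(*(P-q).T)-.078,[.649,-.244],loss="soft_l1",f_scale=.001); print("mat",f.x.round(4))
r=np.radians; c=np.array([.5544,-.0003])
movep([*c,.16],down(r(-33.1))); move_l([*c,.1105],contact_N=6,velocity=.06); clamp(); s=st("grip")
z=s["tool_pos"][2]
for a in np.linspace(-33.1,1.3,8)[1:]:
    t=.5; move_l([.5545,-.0006,z],down(r(a)),velocity=.05)
s=st("turned"); print(s["wrist_torque"].round(2))
hit=move_l([.5545,-.0006,z+.012],velocity=.03,contact_N=14); st("lift %s"%hit)
E
```

```text
mat [ 0.6497 -0.2418]
grip t7.4 p [ 5.543e-01 -3.000e-04  1.105e-01] F [-0.5  0.6  1.6] gap 0.0142
turned t9.1 p [ 0.5545 -0.0006  0.1105] F [-0.  -0.1 -1.1] gap 0.0138
[-0.06  0.03  0.06]
lift False t9.7 p [ 0.5545 -0.0006  0.1226] F [-0.5 -0.3 -2.4] gap 0.0139
```

```bash
python3 - <<'E'
from h import *
move_l([.5545,-.0006,.20],velocity=.1); st("up")
s,p,d=look("lift")
movep([.6497,-.2418,.10],down(np.radians(-20))); st("over")
hit=move_l([.6497,-.2418,.015],velocity=.05,contact_N=4); st("down %s"%hit)
E
```

```text
up t10.6 p [ 0.5541 -0.0006  0.1994] F [ 0.6  0.2 -2.1] gap 0.0139
over t11.7 p [ 0.6497 -0.2408  0.1005] F [ 0.1  0.1 -1.5] gap 0.0141
down True t13.1 p [ 0.6495 -0.2417  0.0231] F [-0.2  0.2  1.5] gap 0.0138
```

```bash
cat >> h.py <<'E'
r=np.radians
TX=np.array([np.cos(r(-7.2)),np.sin(r(-7.2))]); POT=np.array([.5546,-.0007]); PY=r(1.27)
PR=np.array([[np.cos(PY),-np.sin(PY)],[np.sin(PY),np.cos(PY)]])
def grasp_bar(b,a,off=0,z=.044):
    b=np.array(b); c=b-off*TX
    movep([*c,.12],down(a)); hit=move_l([*c,z],velocity=.1,contact_N=8); st("at hit=%s"%hit); clamp()
    if off:
        st("clamp1"); move_l([*b,z],velocity=.03); st("shifted"); clamp()
    s=st("gripped"); return s
def drop_bar(ang,a=r(91.3),rad=.022):
    q=POT+PR@(rad*np.array([np.cos(ang),np.sin(ang)]))
    s=sense(); move_l([*s["tool_pos"][:2],.17],velocity=.2); g=st("lifted")["finger_gap"]
    if g<.016: print("LOST"); return False
    movep([*q,.17],down(a)); hit=move_l([*q,.114],velocity=.1,contact_N=8); g=st("drop hit=%s"%hit)["finger_gap"]
    if hit or g<.016: return False
    open_jaws(); wait(.3); move_l([*q,.16],velocity=.2); return True
E
python3 - <<'E'
from h import *
open_jaws(); s=sense(); move_l([*s["tool_pos"][:2],.12],velocity=.15); st()
grasp_bar((.4371,.2228),r(-7.2),.007)
E
```

```text
t15.1 p [ 0.6482 -0.2412  0.1192] F [ 0.3  0.4 -0.5] gap 0.0912
at hit=False t17.9 p [0.4305 0.2238 0.0444] F [ 0.2 -0.3  0.5] gap 0.0910
clamp1 t19.0 p [0.432  0.224  0.0446] F [ 9.4 -3.6 -1.7] gap 0.0218
shifted t19.3 p [0.4375 0.2229 0.0441] F [2.7 0.3 2.6] gap 0.0199
gripped t19.6 p [0.4373 0.2229 0.0441] F [ 2.6 -0.1  1.7] gap 0.0199
```

Works; gap 19.9 mm with little residual force. Drop this bar, then take the next one.

```bash
python3 - <<'E'
from h import *
if drop_bar(r(-30)):
    grasp_bar((.4449,.2873),r(-7.2),.007); print(drop_bar(r(90)))
movep([*(POT-[.02,0]),.24],down(r(91.3))); look("in2")
E
```

```text
lifted t20.3 p [0.4365 0.2226 0.1689] F [ 0.3  0.2 -1.2] gap 0.0199
drop hit=False t22.9 p [ 0.5741 -0.0112  0.1143] F [ 0.7  0.5 -0.5] gap 0.0198
at hit=False t27.7 p [0.4383 0.2884 0.0444] F [-0.1 -0.2  0.4] gap 0.0913
clamp1 t28.8 p [0.4399 0.2886 0.0446] F [11.9 -5.3 -1.7] gap 0.0215
shifted t29.1 p [0.4453 0.2874 0.0442] F [ 2.6 -0.4  2.7] gap 0.0199
gripped t29.4 p [0.4451 0.2874 0.0441] F [ 2.7 -0.3  3.4] gap 0.0201
lifted t30.1 p [0.4442 0.287  0.1689] F [-0.7 -0.1 -1.7] gap 0.0198
drop hit=False t32.8 p [0.5544 0.0213 0.1143] F [ 0.2 -0.9 -0.4] gap 0.0198
True
```

View pics/in2.png

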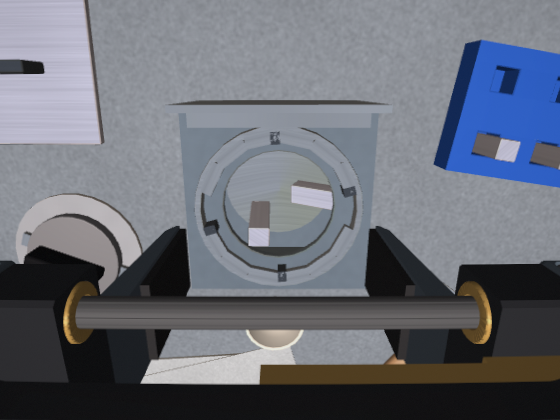

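Two bars lie in the pot, at (260,225) and (312,195), and the lid rests on the mat at about (75,250). Next are the third near bar and the three far ones.

```bash
python3 - <<'E'
from h import *
for b,a,o,ang in [((.4535,.3515),172.8,.007,215),((.5017,.2147),-7.2,0,150),((.5094,.2795),-7.2,0,35)]:
    s=grasp_bar(b,r(a),o)
    if not .018<s["finger_gap"]<.022: print("BAD"); break
    if not drop_bar(r(ang)): print("STOP"); break
movep([*(POT-[.02,0]),.24],down(r(91.3))); look("in5")
E
```

```text
at hit=False t37.5 p [0.4469 0.3526 0.0444] F [-0.8  0.6 -0.2] gap 0.0913
clamp1 t38.5 p [0.4482 0.3527 0.0445] F [ 9.6 -3.  -1.4] gap 0.0213
shifted t38.9 p [0.4538 0.3516 0.0442] F [ 2.3 -1.3  2.9] gap 0.0196
gripped t39.1 p [0.4536 0.3516 0.0442] F [ 2.8 -0.4  2.4] gap 0.0201
lifted t39.9 p [0.4529 0.3512 0.1688] F [-0.6  0.9 -1.2] gap 0.0196
drop hit=False t42.0 p [ 0.5371 -0.0136  0.1143] F [ 0.8  0.3 -0.9] gap 0.0195
at hit=False t46.6 p [0.502  0.2148 0.0444] F [0.  0.4 0.5] gap 0.0909
gripped t47.7 p [0.5016 0.2147 0.044 ] F [-1.  -0.8 -0.4] gap 0.0199
lifted t48.5 p [0.501  0.2145 0.1691] F [ 0.1  0.1 -0.7] gap 0.0198
drop hit=False t51.0 p [0.5356 0.0099 0.1143] F [-0.5 -1.  -1. ] gap 0.0197
at hit=False t55.7 p [0.5097 0.2797 0.0444] F [-0.4 -0.  -1.3] gap 0.0911
gripped t56.8 p [0.5094 0.2795 0.0439] F [ 0.3 -0.3 -0.9] gap 0.0198
lifted t57.5 p [0.5088 0.2792 0.169 ] F [-0.5 -0.2 -0.5] gap 0.0199
drop hit=False t60.1 p [0.5726 0.0123 0.1143] F [-0.7 -0.1 -1. ] gap 0.0201
```

View pics/in5.png

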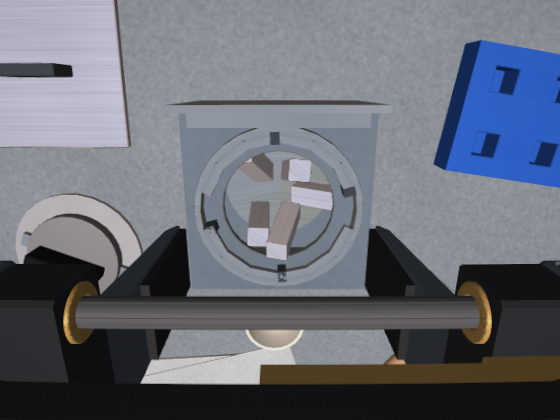

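Five bars are in the pot. The cover's edge has moved from about column 100 to 128, so it has been knocked. I'll place the last bar, then locate the cover again.

```bash
python3 - <<'E'
from h import *
s=grasp_bar((.5176,.3433),r(82.8),0)
print(drop_bar(r(250)))
movep([*(POT-[.02,0]),.24],down(r(91.3))); s,p,d=look("in6"); C=cloud(d,"wrist",s)
m=np.hypot(C[...,0]-POT[0],C[...,1]-POT[1])<.047; print("max z in throat",np.percentile(C[m][:,2],[50,95,99,100]).round(3))
m=(C[...,2]>.0)&(C[...,2]<.009)&(np.hypot(C[...,0]-POT[0],C[...,1]-POT[1])<.1)
movep([.42,-.26,.28],down(r(91.3))); s,p,d=look("cov"); C=cloud(d,"wrist",s)
def rect(m):
    q=cv2.minAreaRect(C[m][:,:2].astype(np.float32)*1000); return m.sum(),np.round(cv2.boxPoints(q)/1000,4).tolist(),np.round(q[0],1),np.round(q[1],1),round(q[2],2),np.median(C[m][:,2]).round(4)
R=np.hypot(C[...,0]-.43,C[...,1]+.26)<.16
m=R&(C[...,2]>.006)&(C[...,2]<.014)&(C[...,1]<-.1)
n,l,S,_=cv2.connectedComponentsWithStats(m.astype(np.uint8)); m=l==1+S[1:,4].argmax(); print("plate",rect(m))
m=R&(C[...,2]>.040)&(C[...,2]<.05); print("tab",rect(m))
E
```

```text
at hit=False t64.8 p [0.5179 0.3435 0.0444] F [-0.3 -0.3  0.4] gap 0.0911
gripped t65.8 p [0.5175 0.3433 0.0439] F [ 0.1  0.4 -0. ] gap 0.0201
lifted t66.6 p [0.517  0.3429 0.1689] F [ 0.3  0.4 -1. ] gap 0.0197
drop hit=False t68.7 p [ 0.5478 -0.0214  0.1143] F [ 0.2 -0.3 -0.2] gap 0.0198
True
max z in throat [0.344 0.359 0.36  0.361]
plate (np.int64(15610), [[0.3564999997615814, -0.16830000281333923], [0.3587999939918518, -0.32839998602867126], [0.5192999839782715, -0.326200008392334], [0.5170000195503235, -0.16599999368190765]], array([ 437.9, -247.2]), array([160.5, 160.2]), 0.81, np.float64(0.01))
tab (np.int64(575), [[0.43130001425743103, -0.21709999442100525], [0.4320000112056732, -0.27649998664855957], [0.44449999928474426, -0.27639999985694885], [0.4438000023365021, -0.21699999272823334]], array([ 437.9, -246.8]), array([12.5, 59.4]), 0.64, np.float64(0.0457))
```

View pics/cov.png

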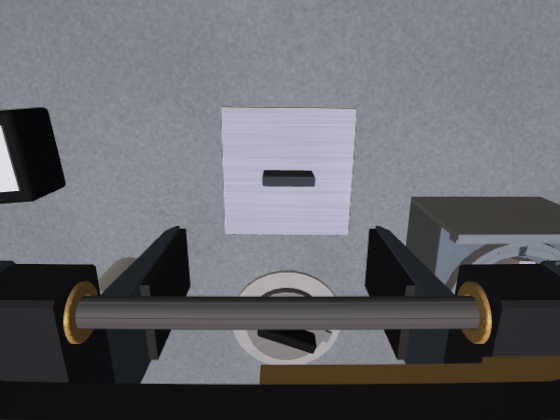

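View pics/in6.png

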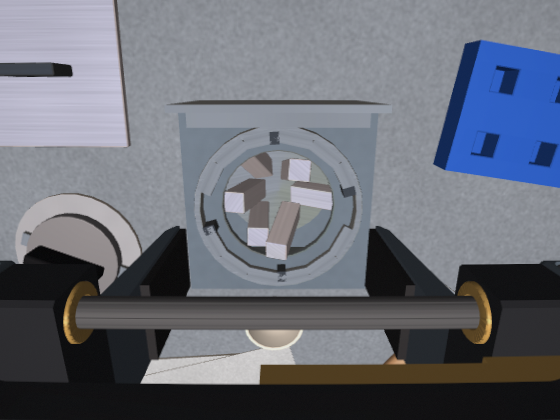

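All six bars are inside the throat and the tray pockets in view are empty. The cover is now at (0.438, -0.247), yaw about 0.7°, with its tab at image (289,178). I'll check bar heights and IK for the tilted poses, then grasp the cover.

```bash
cat >> h.py <<'E'
A=1.27
def cover_pose(ex,ez,tilt,h,y=0.,dx=0.,a=A):
    """TCP pose when the cover's fence edge is at pot x=ex, height ez, tilted by tilt deg; grip dx,h in the plate"""
    t=r(tilt); X=np.array([*PR[:,0],0]); Z=np.array([0,0,1.]); Y=np.array([*PR[:,1],0])
    u=np.cos(t)*X+np.sin(t)*Z; n=-np.sin(t)*X+np.cos(t)*Z
    p=np.array([*POT,0])+ex*X+y*Y+ez*Z+(.08+dx)*u+h*n
    return p,down(r(a),t)
E
python3 - <<'E'
from h import *
s,d=load("in6"); C=cloud(d,"wrist",s); m=(np.hypot(C[...,0]-POT[0],C[...,1]-POT[1])<.048)&(C[...,2]<.2)&(d>0); print("throat z",np.percentile(C[m][:,2],[50,99,100]).round(3))
for t in (0,15,25,30):
    p,o=cover_pose(-.079,.113,t,.0135); q=inverse_kinematics(p,o); print(t,p.round(3),None if q is None else q.round(2))
c=[.4379,-.2470]
movep([*c,.10],down(r(.7))); hit=move_l([*c,.0138],velocity=.08,contact_N=8); st("at %s"%hit); clamp(); st("grip")
move_l([*c,.06],velocity=.05); s=st("lift"); print(s["wrist_torque"].round(2)); wait(.5)
move_l([*c,.22],velocity=.15); st("up")
E
```

```text
throat z [0.057 0.102 0.105]
0 [ 0.556 -0.001  0.126] [-0.04  0.28  2.06 -0.    0.8  -0.07]
15 [ 0.549 -0.001  0.147] [-0.05  0.15  2.21  0.04  0.52 -0.11]
25 [ 0.542 -0.001  0.159] [-0.06  0.07  2.3   0.11  0.33 -0.18]
30 [ 0.538 -0.001  0.165] None
at False t74.8 p [ 0.4382 -0.2472  0.0142] F [-0.5 -0.7 -0.2] gap 0.0912
grip t76.0 p [ 0.4378 -0.2469  0.0138] F [-1.   0.2  1. ] gap 0.0119
lift t77.1 p [ 0.4377 -0.2469  0.0597] F [-0.6 -0.4 -5.6] gap 0.0119
[-0.1   0.09 -0.01]
up t78.8 p [ 0.4374 -0.2467  0.2191] F [-0.1 -0.7 -5.9] gap 0.0120
```

```bash
python3 - <<'E'
from h import *
s,d=load("in6"); C=cloud(d,"wrist",s); R=np.hypot(C[...,0]-POT[0],C[...,1]-POT[1])
for q in (.03,.038,.042,.045,.048):
    m=(R<q)&(C[...,2]<.2)&(d>0); print(q,C[m][:,2].max().round(3),end=" ")
m=(R<.05)&(C[...,2]<.2)&(C[...,2]>.09); i=np.argwhere(m); print(len(i),i[:12].tolist())
h=.0138
for t in (22,24):
  for ez in (.175,.14,.108):
    p,o=cover_pose(-.079,ez,t,h); q=inverse_kinematics(p,o); print(t,ez,None if q is None else q.round(2))
p,o=cover_pose(-.0785,.165,22,h); movep(p,o); st("above"); look("tilt")
E
```

```text
0.03 0.094 0.038 0.106 0.042 0.106 0.045 0.106 0.048 0.106 1426 [[151, 269], [151, 270], [151, 271], [151, 272], [151, 273], [152, 264], [152, 265], [153, 260], [153, 261], [154, 257], [154, 258], [154, 259]]
22 0.175 [-0.06 -0.02  2.25  0.06  0.53 -0.13]
22 0.14 [-0.06  0.04  2.26  0.07  0.45 -0.14]
22 0.108 [-0.06  0.1   2.28  0.08  0.38 -0.15]
24 0.175 [-0.06 -0.03  2.26  0.07  0.49 -0.14]
24 0.14 [-0.06  0.03  2.28  0.08  0.41 -0.15]
24 0.108 [-0.06  0.09  2.3   0.1   0.34 -0.17]
above t79.8 p [ 0.5451 -0.0016  0.2076] F [-0.1 -0.5 -5.5] gap 0.0121
```

View pics/tilt.png

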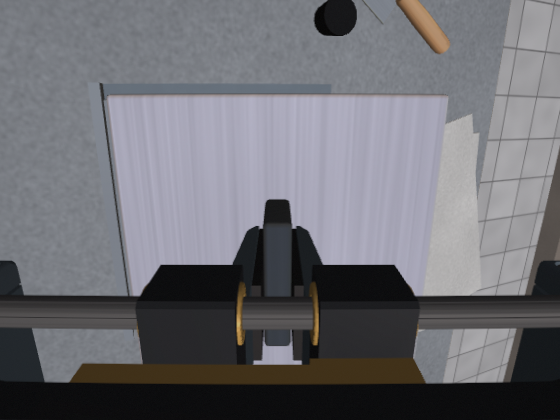

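The cover is held square in the jaws: the tab is centred at column 278 and the plate is level in the view. Before lowering, I'll check which bar in the pot reaches nearly to the rim.

```bash
python3 - <<'E'
from h import *
s,d=load("in6"); C=cloud(d,"wrist",s); R=np.hypot(C[...,0]-POT[0],C[...,1]-POT[1])
print("collar",[C[v,u,2].round(4) for u,v in ((205,180),(350,210),(240,262))])
m=((R<.049)&(C[...,2]<.2)&(C[...,2]>.085)).astype(np.uint8); n,l,S,c=cv2.connectedComponentsWithStats(m)
for i in range(1,n):
    if S[i,4]>8: print(S[i].tolist(),c[i].round(),"zmax",C[l==i][:,2].max().round(4),np.percentile(C[l==i][:,2],[5,50,95]).round(4),"Rmin",R[l==i].min().round(3))
p=cv2.imread("pics/in6.png")[140:270,205:355]; p=cv2.resize(p,None,fx=4.5,fy=4.5,interpolation=cv2.INTER_CUBIC); cv2.imwrite("pics/in6z.png",p)
E
```

```text
collar [np.float64(0.1076), np.float64(0.0919), np.float64(0.1067)]
[287, 158, 25, 24, 492] [299. 170.] zmax 0.0939 [0.0873 0.0899 0.0923] Rmin 0.026
[222, 168, 25, 73, 622] [233. 204.] zmax 0.0943 [0.0857 0.0887 0.0927] Rmin 0.027
[247, 225, 45, 33, 1026] [270. 240.] zmax 0.1053 [0.0867 0.0909 0.1025] Rmin 0.023
```

View pics/in6z.png

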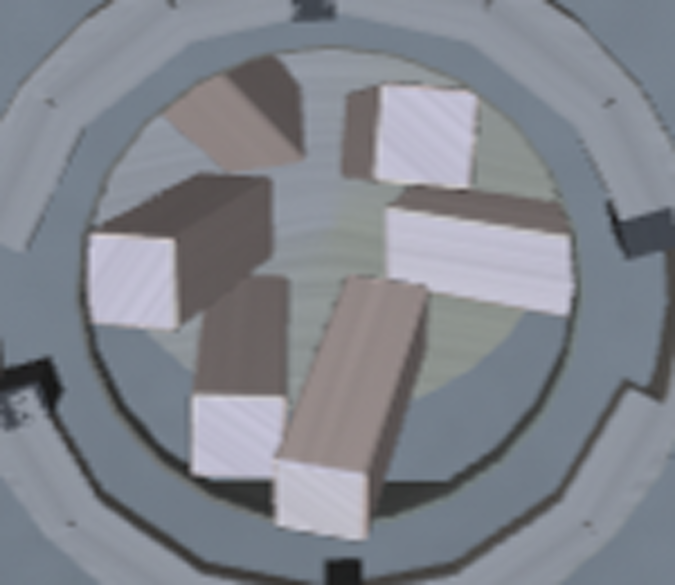

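All six bars are below the rim; the highest, a leaning one, tops out near 0.105 against the 0.108 rim. Now I'll lower the tilted cover onto the ledge.

```bash
python3 - <<'E'
from h import *
h=.0138
p,o=cover_pose(-.0785,.118,22,h); move_l(p,o,velocity=.08); st("near")
p,o=cover_pose(-.0785,.102,22,h); hit=move_l(p,o,velocity=.02,contact_N=5); s=st("touch %s"%hit)
p2,_=cover_pose(-.0785,.108,22,h); print("edge z est",.108+s["tool_pos"][2]-p2[2]); print(s["wrist_torque"].round(2))
wait(1.5); st("held")
E
```

```text
near t80.6 p [ 0.5454 -0.001   0.161 ] F [-0.5  0.4 -5.4] gap 0.0118
touch True t81.2 p [ 0.5455 -0.0009  0.1502] F [0.3 0.  7.1] gap 0.0123
edge z est 0.10740509839114068
[-0.09  0.59  0.02]
held t82.7 p [ 0.5453 -0.0009  0.1503] F [ 1.7 -0.6  4.8] gap 0.0118
```

```bash
python3 - <<'E'
from h import *
h=.0138
for t in (18,14,10,6,3,1):
    ex=-.0785-.0035*(22-t)/22
    move_l(*cover_pose(ex,.1077,t,h),velocity=.03); st("tilt %d"%t)
hit=move_l(*cover_pose(-.082,.1072,0,h),velocity=.02,contact_N=12); s=st("flat %s"%hit); print(s["wrist_torque"].round(2),"expected z",.108+h)
E
```

```text
tilt 18 t83.0 p [ 0.5481 -0.0009  0.1458] F [5.  0.3 0.5] gap 0.0117
tilt 14 t83.3 p [ 0.5494 -0.0008  0.1406] F [ 2.8 -1.3  3. ] gap 0.0121
tilt 10 t83.7 p [ 0.5505 -0.0008  0.1352] F [ 1.  -0.8  2.9] gap 0.0116
tilt 6 t84.0 p [ 0.5515 -0.0007  0.1297] F [ 0.3 -0.7  4.1] gap 0.0121
tilt 3 t84.3 p [ 0.5521 -0.0007  0.1257] F [-0.3 -0.4  3.7] gap 0.0119
tilt 1 t84.6 p [ 0.5525 -0.0007  0.1229] F [ 0.2 -0.2  4. ] gap 0.0116
flat False t84.8 p [ 0.5527 -0.0008  0.1216] F [-3.1 -0.7 10.6] gap 0.0115
[-0.22  0.9  -0.01] expected z 0.12179999999999999
```

```bash
python3 - <<'E'
from h import *
h=.0138
move_l(*cover_pose(-.082,.1078,0,h),velocity=.02); st("eased")
hit=move_l(*cover_pose(-.0838,.1078,0,h),velocity=.01,contact_N=8); s=st("slid %s"%hit); print(s["wrist_torque"].round(2))
open_jaws(); wait(.3); s=st("open"); q=s["tool_pos"]
move_l([q[0],q[1],.22],velocity=.15); movep([.52,0,.30],down(r(91.3))); s,p,d=look("final"); C=cloud(d,"wrist",s)
m=(np.abs(C[...,0]-.555)<.1)&(np.abs(C[...,1])<.1)
P=C[m&(C[...,2]>.112)&(C[...,2]<.123)]; P=P[P[:,0]>.474]
A_=np.c_[P[:,:2]-POT,np.ones(len(P))]; k=np.linalg.lstsq(A_,P[:,2],rcond=None)[0]; print("plane slope deg",np.degrees(k[:2]).round(2),"z",k[2].round(4))
q=cv2.minAreaRect(P[:,:2].astype(np.float32)*1000); print(np.round(q[0],1),q[1],q[2],cv2.boxPoints(q).round(1).tolist())
F=C[m&(C[...,2]>.126)&(C[...,2]<.134)&(C[...,0]<.48)]; q=cv2.minAreaRect(F[:,:2].astype(np.float32)*1000); print("fence",q,cv2.boxPoints(q).round(1).tolist())
p,d=capture("side"); cv2.imwrite("pics/side1.png",p)
E
```

```text
eased t85.1 p [ 0.5523 -0.0007  0.1216] F [-2.8  1.1  3.8] gap 0.0117
slid False t85.4 p [ 0.5509 -0.0008  0.1217] F [2.6 0.8 0.5] gap 0.0114
[-0.05 -0.13  0.02]
open t86.9 p [ 0.5508 -0.0008  0.1216] F [ 0.1 -0.3 -0.5] gap 0.0913
plane slope deg [-0.08 -0.03] z 0.118
[552.4  -1.2] (158.7997283935547, 160.83468627929688) 1.0548509359359741 [[471.5, 77.69999694824219], [474.5, -83.0999984741211], [633.2999877929688, -80.19999694824219], [630.2999877929688, 80.5999984741211]]
fence ((466.2945861816406, -3.0051803588867188), (6.223574638366699, 169.69761657714844), 1.2665603160858154) [[461.29998779296875, 81.80000305175781], [465.1000061035156, -87.9000015258789], [471.29998779296875, -87.80000305175781], [467.5, 81.9000015258789]]
```

View pics/final.png

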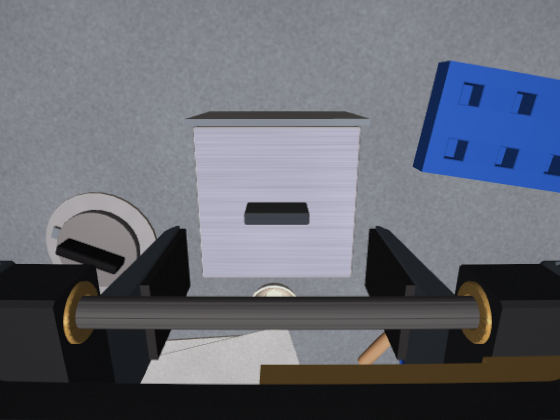

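View pics/side1.png

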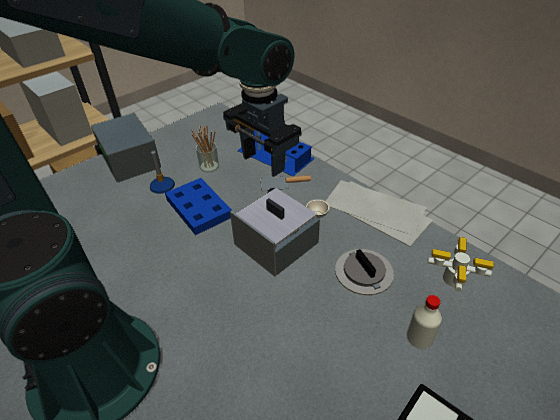

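The final views show the cover flat and square on the pot, its tab at (277,213). All six tray pockets are empty, the lid is on the mat at about (97,240), and the bystanders are unmoved. I'll hand it in.

```bash
python3 - <<'E'
from h import *
close_job()
E
```

```text
the job is handed in; nothing more can be done
```

The job is done and was handed in at about 88 s on the robot's clock, well inside the 208 s limit; no verdict was reported.

- **Lid:** I turned it about 34° anticlockwise to the slots, lifted it with no snag, and set it right way up on the mat.
- **Bars:** All six were dropped into the pot, and the side view shows every tray pocket empty.
- **Cover:** It was knocked aside while I was moving the bars, so I located it again before gripping it. I rested its edge on the ledge at a 22° tilt, held it there for 1.5 s, pivoted it down and slid it up towards the fence.

**Last checks:**
- The cover's top is at z = 0.118 m, as expected for lying on the collar, with a slope under 0.1°.
- It is square to the fence within about 0.2°, with a gap of about 2 mm or less by my estimate.
- The bystanders look unmoved.
- The tallest bar leans to within about 2–3 mm of the rim, but the cover still lies flat.
- No check failed, and I saw no sign of the grip slackening.

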